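Dip the stock canister and show the gauge rod

TASK

Check the paint stock: take the gauge rod from its wooden rest by the handle, push it down the canister's sloping tube until its collar stops squarely on the tube's mouth, and draw it right out again. Then present it for reading: hold the rod level with its tip over the middle of the round white tile, about ten centimetres above it, and finish still holding it there in the gripper, with nothing else supporting it. Leave the paint bottle, the paint jar and the brush where they are.

Things in the scene. Friction and masses are not known exactly. Their poses are not given: they have to be found in the camera images.
- gauge_grip (a point): Grip point of the loose gauge rod: on the axis of its square wooden handle, 55 mm behind the collar's stop face; free on both sides and for 48 mm below. Axes: +x along the rod towards the tip, y and z square to the handle's flats (z up at the start). It starts level in the rest, axis 60 mm above the table, tip roughly towards -y (the robot's right).
- gauge_collar (a point): Centre of the collar's stop face (the face towards the tip), on the rod axis; 55 mm from gauge_grip towards the tip. Same axes as gauge_grip.
- gauge_tip (a point): The point of the rod, 100 mm beyond the collar's stop face, 155 mm from gauge_grip. Same axes as gauge_grip.
- gauge: The gauge rod as a whole (about 90 g, 228 mm long, straight): wooden handle 16 x 16 x 120 mm, then a steel collar 38 mm in diameter and 8 mm thick, then a steel rod 8 mm in diameter and 100 mm long whose last 10 mm taper to a 3 mm point. Origin: centre of the collar's stop face; +x towards the tip.
- rest: Fixed plywood rest: base 240 x 40 x 12 mm, two posts 64 mm high with notches open upwards. One post at its origin (on the table) under the rod, 73 mm tipward of the stop face; the other 190 mm along its +x, under the handle 117 mm behind the stop face. +x points from rod end to handle end.
- canister: Fixed grey plastic canister, 110 mm (along its x) x 130 mm x 120 mm high, black cap on top to 138 mm. Origin on the table; it reaches from 65 mm behind it to 45 mm in front of it along x. The tube comes out of its +x side, which faces roughly +y (the robot's left), and slopes up.
- tube: Fixed steel guide tube of the canister. Origin: centre of its mouth, 135 mm above the table. +z points out of the mouth along the bore, 35 degrees above level, over canister +x; the rod goes in along -z. Funnel mouth about 27 mm inner, 33 mm outer diameter, narrowing over 20 mm to a 13 mm bore; free for 110 mm, so only the collar stops the rod. y is level.
- tile_top (a point): Centre of the top face of the fixed round white ceramic tile, 90 mm in diameter, 8 mm thick, lying on the table; z up.
- tile: The same tile; origin at the centre of its underside.
- paint_bottle: Bystander: loose white paint bottle, 68 mm in diameter, 190 mm high, standing; origin under its base.
- paint_jar: Bystander: loose small jar, 44 mm in diameter, 65 mm high, standing; origin under its base.
- foam_brush: Bystander: loose foam brush, 175 mm long, with a black head 75 x 50 x 16 mm and a thin wooden handle, lying on the table; origin under its centre.
Mind the look-alikes: they are no part of the job. There is more than one size of the rest; the job needs the larger.

How it is judged:
On the way, in this order (a step that is already met when the one before it is completed fails the run):
1. the held rod is in the tube with its collar on the mouth (within 4 mm along the tube, 5 mm across it, in line within 0.1 rad) (contact force between gauge and the fingers above 1 N and z of gauge_collar in the frame of tube below 0.004 m and distance between gauge_collar and tube below 0.0064 m and angle between the x axis of gauge and the z axis of tube, either way round below 0.1 rad), for 0.1 s.
2. the held rod is right out of the tube, its tip at least 5 mm beyond the mouth (contact force between gauge and the fingers above 1 N and z of gauge_tip in the frame of tube above 0.005 m), for 0.1 s.
At the end, for the whole second after the job is handed in: The rod is held still by the fingers alone, level within 8 degrees (0.14 rad), its tip within 30 mm of the tile's centre seen from above and 60 to 150 mm above the tile, touching neither tile, rest, canister nor the bottle, jar or brush; the grip point more than 60 mm above the table (contact force between gauge and the fingers above 1 N and angle between gauge's own x axis and vertical between 1.4308 and 1.7108 rad and horizontal distance between gauge_tip and tile_top below 0.03 m and z of gauge_tip in the frame of tile_top between 0.06 and 0.15 m and linear speed of gauge below 0.02 m/s and contact force between gauge and tile below 0.1 N and contact force between gauge and rest below 0.1 N and contact force between gauge and canister below 0.1 N and contact force between gauge and paint_bottle below 0.1 N and contact force between gauge and paint_jar below 0.1 N and contact force between gauge and foam_brush below 0.1 N and height (world z) of gauge_grip above 0.06 m); the arm keeps its last pose, push and grip.
It fails at once if the paint bottle is moved by more than 30 mm (distance of paint_bottle from where it was at the start of the episode above 0.03 m).
It fails at once if the paint jar is moved by more than 30 mm (distance of paint_jar from where it was at the start of the episode above 0.03 m).
It fails at once if the brush is moved by more than 30 mm (distance of foam_brush from where it was at the start of the episode above 0.03 m).
It also fails if it takes over 51 s, if anything falls off the work surface, if the arm or the gripper's body presses on something with over 40 N, if the wrist force passes 120 N, or if a joint passes its speed limit or range.

ROBOT

A 6-joint arm with a two-finger parallel gripper is mounted at the origin on the work surface. World frame = base frame: x ahead of the robot, y to its left, z up, the work surface at z = 0. Lengths are in m, angles in rad, forces in N, time in s.
With the tool pointing down it reaches from about 0.3 to 0.825 m from the base axis. Payload 5.4 kg.
Tool frame: the origin (TCP) lies at the very end of the fingers, on their centre line; the grasp point (between the pads) lies pinch_z behind it (pinch_z is the distance from the TCP to the grasp point, in m); z points along the fingers, y is the direction in which the jaws open and shut (so a half turn about z gives the same grasp; the last joint's range is limited). The gripper opens to 92 mm and grips with 3 to 60 N. Pads are 20 mm wide; open, the fingers measure 128 mm over their backs; the gripper's body (75 mm by 189 mm) begins 69 mm behind the grasp point.
Start: joints at [-1.355, 0.158, 1.597, -0, 1.386, -0.21], TCP at [0.237, -0.524, 0.194] pointing down, gripper open.
Joint ranges: [-2.91, 2.91], [-0.94, 2.29], [0.18, 2.7], [-1.29, 4.43], [0.17, 2.64], [-3, 3]. Speed limits (rad/s): [2.57, 2.57, 3.14, 3.14, 3.14, 3.14].

INTERFACE

Orientations are given as a rotation vector (axis times angle).
In Python, from rig import * gives the robot as it stands. The module is installed in compiled form; this text tells all that it offers.
- The arm moves only by the tool send_rows, never from a script. Its argument "motion" is a list of rows, each an object of numbers: "tx", "ty", "tz": the shift along the tool's x, y, z in m; "rx", "ry", "rz": the turn, a rotation vector about the tool's x, y, z in rad; "fingers": the opening, from 0 (shut) to 1 (fully open). In form: [{"tx": .., "ty": .., "tz": .., "rx": .., "ry": .., "rz": .., "fingers": ..}, ...]. A call has 1 to 12 rows; each row shifts and turns the commanded pose from where the row before left it, along the tool's axes as they then stand; what a row does not reach is not made up. A row lasts 1/12 s, in which the tool goes at most 41.7 mm and 7.16 degrees, less where a joint would pass 70% of its speed; a pose out of reach is approached as far as the arm can. A call is refused whole if a number of a shift passes 0.0417 or a number of a turn 0.125, either way. A call with a gripper value outside its range is refused whole. The fingers move at their own pace and stop on an object; "squeeze" is the grip in N (left out, the last holds). Time passes only in rows, so rows that do not move let the fingers close. It gives the time, the measured TCP pose, the force and the opening at its end, in the units of the state.
- sense(): the state, without advancing time (a new reading comes with each control period).
- camera(name): name is "scene" or "side" or "wrist"; returns a dict with "color" (384x512x3 uint8, blue, green, red), "vertical_fov" (degrees; the focal length in pixels is half the picture's height over the tangent of half this angle, whatever the lens; pixels are square), "cx", "cy" (the principal point, pixels), "k1" (the pictures are not rectified: a ray, as slopes to the right and down, at radius r is drawn at 1 + k1 r^2 times it, then the intrinsics apply), "R" (3x3) and "t" (3): a world point X has camera coordinates R X + t. Camera axes: x right, y down, z forward; pixel columns grow to the right and rows downward; lengths in m; the calibration is good to about 2 mm. A picture is of the moment at which its call begins. There is no depth.
- sign_off(): hands the job in, once; it reports no verdict.
The state is a dict: "clock": time; "q": joint angles; "joint_velocities": joint speeds; "joint_torque": joint torques, N m; "ee_pos": TCP position; "ee_rot": TCP orientation; "force": force on the tool from outside, world axes, zero at the start; "wrist_torque": the same for the moment, N m; "finger_gap": opening from 0.0 (shut) to 1.0 (fully open).
Only numpy, scipy, OpenCV 4.12 (cv2) and the standard library are available. Lean on these libraries where they do the work, as an engineer would, in place of code of your own. Each camera call takes 0.05 s, during which the arm holds its last target.

## Working session

There is one attempt and no reset: what is moved stays moved. The work goes in short steps, Python scripts to look and compute and a tool call to move; the robot and the scene stay as the last step left them, time stands still between calls to the robot, and variables do not carry over. Pictures are saved under pics/ and viewed, and the job is handed in when it is done.

Besides the shell and the picture viewer there is one more tool, called after "Emit:" as name(argument=value, ...), one argument or row to a line, values as JSON. send_rows: Moves the arm, as the interface text tells. Its arguments: {"type":"object","properties":{"motion":{"type":"array","items":{"type":"object","properties":{"tx":{"type":"number"},"ty":{"type":"number"},"tz":{"type":"number"},"rx":{"type":"number"},"ry":{"type":"number"},"rz":{"type":"number"},"fingers":{"type":"number"}}}},"squeeze":{"type":"number"}},"required":["motion"]}

```bash
mkdir -p pics
python3 - <<'E'
from rig import *
import cv2
s=sense();print(s)
for n in ["scene","side","wrist"]:
    c=camera(n);cv2.imwrite(f"pics/{n}0.png",c["color"]);print(n,c["vertical_fov"],c["cx"],c["cy"],c["k1"],c["R"],c["t"])
E
```

```text
{'clock': 0.0, 'q': array([-1.35510596e+00,  1.59069081e-01,  1.59818671e+00, -3.61093162e-05,
        1.38621708e+00, -2.10132134e-01]), 'joint_velocities': array([ 0.00148668, -0.00165007,  0.00195355, -0.00126512,  0.00045156,
       -0.00042728]), 'joint_torque': array([-4.22541261e-04, -3.85566616e+01, -3.22107947e+01,  7.00854021e-02,
        3.77564854e-02, -1.56464498e-04]), 'ee_pos': array([ 0.23732402, -0.52301728,  0.19283051]), 'ee_rot': array([-3.06881528e+00, -6.63451279e-01,  6.39166001e-05]), 'force': array([ 0.49713048, -0.42746732, -0.92314912]), 'wrist_torque': array([-0.01884377, -0.03365686, -0.02712696]), 'finger_gap': 1.003641567987954}
scene 43.790391824084885 253.40536878728253 194.41669164580978 -0.10739276362876486 [[-0.43240125  0.90161515  0.01092096]
 [ 0.59468392  0.29426393 -0.74817095]
 [-0.67777591 -0.31701554 -0.66341613]] [ 0.27537893 -0.26589528  1.74157327]
side 55.93875308664519 260.930142371958 189.1037619040688 -0.07761542671379897 [[-0.82021763 -0.57200293  0.00746214]
 [-0.30437617  0.42533803 -0.85231608]
 [ 0.48435336 -0.70135598 -0.52297381]] [0.46729436 0.2694689  0.85894133]
wrist 71.11465146020949 264.905622328469 192.4632301148099 -0.010567308487439508 [[ 0.41348794 -0.91050676 -0.00227255]
 [-0.8808598  -0.40065365  0.25211637]
 [-0.23046416 -0.10224528 -0.96769426]] [-0.57271067 -0.02920148  0.39016663]
```

View pics/scene0.png

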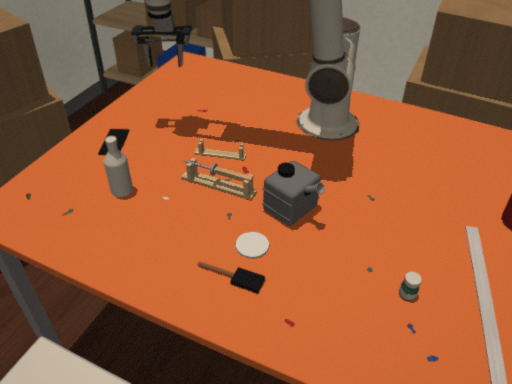

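View pics/side0.png

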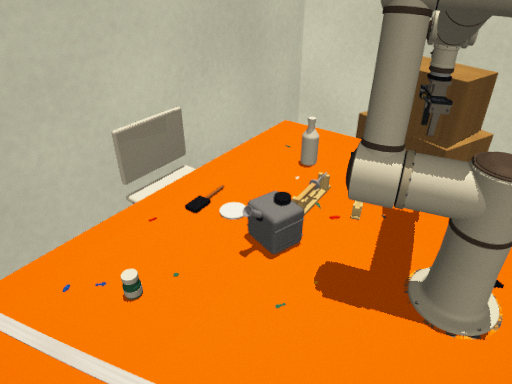

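View pics/wrist0.png

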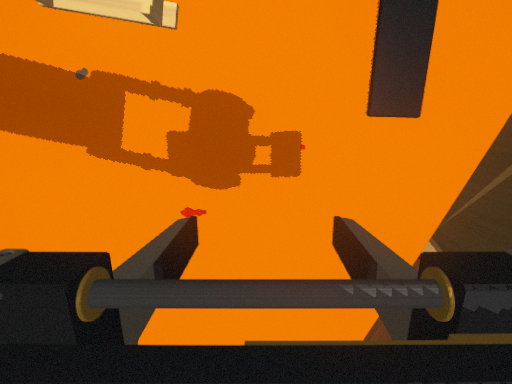

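```bash
cat > h.py <<'E'
import numpy as np, cv2
from rig import *
def cam(n):
    c=camera(n); h=c["color"].shape[0]
    f=h/2/np.tan(np.radians(c["vertical_fov"])/2)
    c["f"]=f;c["R"]=np.array(c["R"]);c["t"]=np.array(c["t"]);return c
def und(c,u,v):
    x=np.array([(u-c["cx"])/c["f"],(v-c["cy"])/c["f"]]);y=x.copy()
    for _ in range(20): y=x/(1+c["k1"]*(y@y))
    return y
def ray(c,u,v):
    y=und(c,u,v);d=c["R"].T@np.array([y[0],y[1],1]);o=-c["R"].T@c["t"];return o,d/np.linalg.norm(d)
def onz(c,u,v,z):
    o,d=ray(c,u,v);return o+d*(z-o[2])/d[2]
def tri(*obs):
    A=np.zeros((3,3));b=np.zeros(3)
    for c,u,v in obs:
        o,d=ray(c,u,v);P=np.eye(3)-np.outer(d,d);A+=P;b+=P@o
    X=np.linalg.solve(A,b)
    return X,[round(1000*float(np.linalg.norm(np.cross(X-ray(*o)[0],ray(*o)[1]))),1) for o in obs]
def proj(c,X):
    p=c["R"]@np.array(X)+c["t"];y=p[:2]/p[2];y=y*(1+c["k1"]*(y@y));return c["f"]*y+[c["cx"],c["cy"]]
def crop(c,u0,v0,u1,v1,k,name):
    cv2.imwrite(name,cv2.resize(c["color"][v0:v1,u0:u1],None,fx=k,fy=k,interpolation=cv2.INTER_CUBIC))
E
python3 - <<'E'
from h import *
c=cam("scene");crop(c,170,130,340,230,4,"pics/s1.png")
c=cam("side");crop(c,180,150,380,260,4,"pics/d1.png")
E
```

```text
(no output)
```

View pics/s1.png

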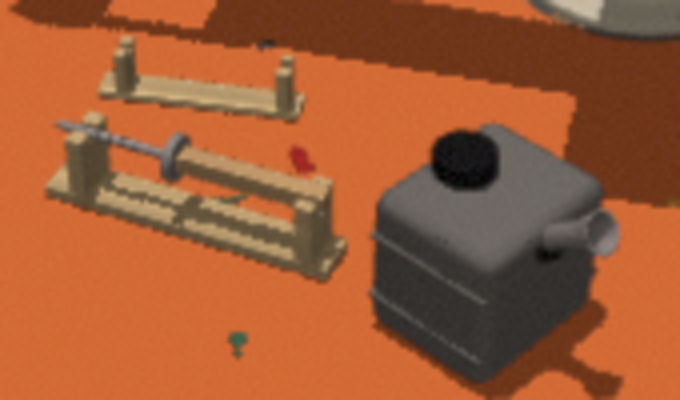

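View pics/d1.png

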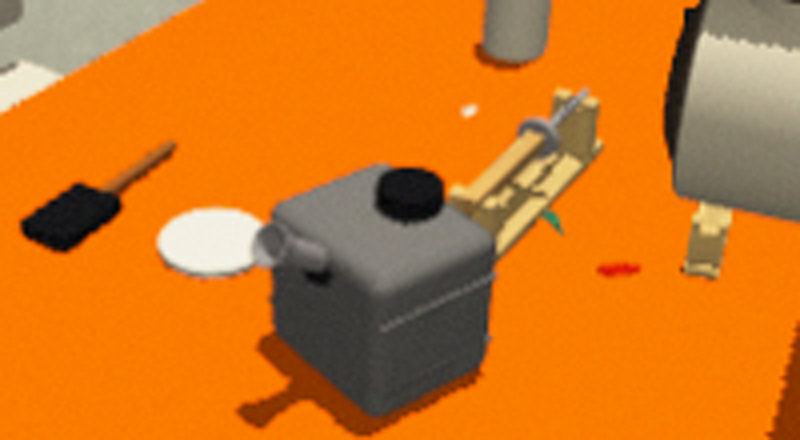

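Run:
```python
from h import *
np.set_printoptions(precision=4,suppress=True)
s=cam("scene");d=cam("side")
print("mouth",tri((s,320.5,188.2),(d,247,211)))
for n,p,q in [("tip",(184.5,161.3),(180+588/4,150+92/4)),("collar",(213.7,169.2),(180+538/4,150+137/4))]:
    print(n,tri((s,*p),(d,*q)),onz(s,*p,.06),onz(d,*q,.06))
print("handle end top",onz(s,170+330/4,130+182/4,.068))
for c,roi in ((s,(230,225,280,265)),(d,(215,200,245,222))):
    u0,v0,u1,v1=roi;im=c["color"][v0:v1,u0:u1].astype(int)
    m=(im.min(2)>170).astype(np.uint8)
    cs,_=cv2.findContours(m,0,cv2.CHAIN_APPROX_NONE);k=max(cs,key=cv2.contourArea)
    e=cv2.fitEllipse(k);print("tile",e,onz(c,e[0][0]+u0,e[0][1]+v0,.008))
    P=np.array([onz(c,q[0][0]+u0,q[0][1]+v0,.008)[:2] for q in k]);print(P.min(0),P.max(0))
print("jar",onz(s,410,298,0),"bottle",onz(s,121,194,0),"brush",onz(s,232,274,0))
# canister base corners / top corners
for n,p in [("capC",(170+466/4,130+155/4,.138)),("topnear",(170+490/4,130+262/4,.12)),("topright",(170+605/4,130+190/4,.12)),("topback",(170+492/4,130+125/4,.12)),("topleft",(170+378/4,130+200/4,.12))]: print(n,onz(s,*p))
```

```text
mouth (array([0.5187, 0.1382, 0.133 ]), [0.2, 0.2])
tip (array([ 0.4953, -0.3036,  0.055 ]), [0.0, 0.0]) [ 0.5006 -0.2999  0.06  ] [ 0.4917 -0.2951  0.06  ]
collar (array([ 0.4927, -0.2022,  0.0582]), [0.2, 0.2]) [ 0.4949 -0.2008  0.06  ] [ 0.4914 -0.1998  0.06  ]
handle end top [ 0.479  -0.0795  0.068 ]
tile ((21.652711868286133, 18.68539810180664), (22.52216911315918, 31.011810302734375), 91.56696319580078) [0.6729 0.012  0.008 ]
[ 0.6296 -0.0302] [0.7138 0.0538]
tile ((17.260051727294922, 9.80451488494873), (14.973657608032227, 24.494556427001953), 86.20708465576172) [0.6696 0.0187 0.008 ]
[ 0.6265 -0.0271] [0.7117 0.0591]
jar [0.6591 0.4382 0.    ] bottle [ 0.6593 -0.4331  0.    ] brush [0.7821 0.0094 0.    ]
capC [0.4885 0.0279 0.138 ]
topnear [0.5644 0.0778 0.12  ]
topright [0.46   0.1208 0.12  ]
topback [0.4269 0.0235 0.12  ]
topleft [ 0.5393 -0.0147  0.12  ]
```

```bash
cat >> h.py <<'E'
from scipy.spatial.transform import Rotation as Ro
from scipy.linalg import logm,expm
def T(p,R):
    M=np.eye(4);M[:3,:3]=R;M[:3,3]=p;return M
def now():
    s=sense();return T(s["ee_pos"],Ro.from_rotvec(s["ee_rot"]).as_matrix())
def rot(yaw,tilt=0):  # tool x yaw (deg), tool down, then ry tilt (deg)
    y=np.radians(yaw);x=np.array([np.cos(y),np.sin(y),0]);z=np.array([0,0,-1.]);
    R=np.c_[x,np.cross(z,x),z]
    return R@Ro.from_rotvec([0,np.radians(tilt),0]).as_matrix()
def rows(A,B,n=None):
    D=np.linalg.inv(A)@B
    w=Ro.from_matrix(D[:3,:3]).as_rotvec();
    if n is None: n=int(np.ceil(max(np.abs(w).max()/.115,np.linalg.norm(D[:3,3])/.036)))
    # per row: T_row^n = D
    L=np.real(logm(D))/n; S=expm(L);return n,np.round(S[:3,3],4),np.round(Ro.from_matrix(S[:3,:3]).as_rotvec(),4)
E
python3 - <<'E'
from h import *
import rig
print(dir(rig), getattr(rig,"pinch_z",None))
c=cam("wrist");A=now();print("cam in tool",A[:3,:3].T@(-c["R"].T@c["t"]-A[:3,3]), A[:3,:3].T@c["R"].T)
print(rows(A,T([.49,-.19,.26],rot(94))))
E
```

```text
['MotionError', '__builtins__', '__cached__', '__doc__', '__file__', '__loader__', '__name__', '__package__', '__spec__', 'camera', 'pinch_z', 'sense', 'sign_off'] 0.0187
cam in tool [ 0.07036322 -0.00119245 -0.19060824] [[ 5.55018942e-04 -9.67613599e-01 -2.52435370e-01]
 [ 9.99999578e-01  7.21735065e-04 -5.67836258e-04]
 [ 7.31637543e-04 -2.52434948e-01  9.67613591e-01]]
(12, array([ 0.037 ,  0.0022, -0.0055]), array([-0.    , -0.    , -0.1012]))
```

Emit:
send_rows(
  motion=[
    {"tx": 0.037,"ty": 0.0022,"tz": -0.0055,"rz": -0.1012,"fingers": 1},
    {"tx": 0.037,"ty": 0.0022,"tz": -0.0055,"rz": -0.1012,"fingers": 1},
    {"tx": 0.037,"ty": 0.0022,"tz": -0.0055,"rz": -0.1012,"fingers": 1},
    {"tx": 0.037,"ty": 0.0022,"tz": -0.0055,"rz": -0.1012,"fingers": 1},
    {"tx": 0.037,"ty": 0.0022,"tz": -0.0055,"rz": -0.1012,"fingers": 1},
    {"tx": 0.037,"ty": 0.0022,"tz": -0.0055,"rz": -0.1012,"fingers": 1},
    {"tx": 0.037,"ty": 0.0022,"tz": -0.0055,"rz": -0.1012,"fingers": 1},
    {"tx": 0.037,"ty": 0.0022,"tz": -0.0055,"rz": -0.1012,"fingers": 1},
    {"tx": 0.037,"ty": 0.0022,"tz": -0.0055,"rz": -0.1012,"fingers": 1},
    {"tx": 0.037,"ty": 0.0022,"tz": -0.0055,"rz": -0.1012,"fingers": 1},
    {"tx": 0.037,"ty": 0.0022,"tz": -0.0055,"rz": -0.1012,"fingers": 1},
    {"tx": 0.037,"ty": 0.0022,"tz": -0.0055,"rz": -0.1012,"fingers": 1},
  ],
)

```text
invalid input
```

Run:
```python
from h import *
np.set_printoptions(precision=4,suppress=True)
c=cam("wrist");cv2.imwrite("pics/w1.png",c["color"]);s=sense();print(s["clock"],s["q"]);print(now())
```

```text
0.45 [-1.3551  0.1584  1.5971 -0.      1.3862 -0.2101]
[[ 0.9107  0.4131 -0.0001  0.2375]
 [ 0.4131 -0.9107  0.0002 -0.5236]
 [ 0.     -0.0002 -1.      0.1937]
 [ 0.      0.      0.      1.    ]]
```

View pics/w1.png

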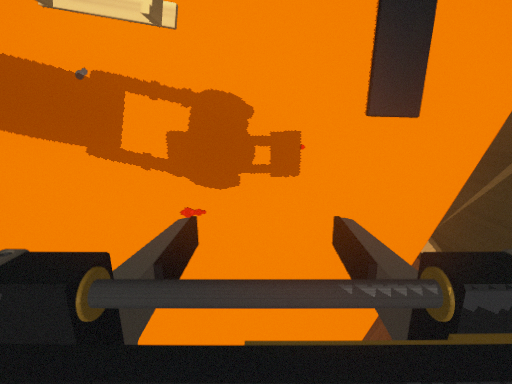

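Emit:
send_rows(
  motion=[
    {"tx": 0.037,"ty": 0.0022,"tz": -0.0055,"rx": 0,"ry": 0,"rz": -0.1012,"fingers": 1},
    {"tx": 0.037,"ty": 0.0022,"tz": -0.0055,"rx": 0,"ry": 0,"rz": -0.1012,"fingers": 1},
    {"tx": 0.037,"ty": 0.0022,"tz": -0.0055,"rx": 0,"ry": 0,"rz": -0.1012,"fingers": 1},
    {"tx": 0.037,"ty": 0.0022,"tz": -0.0055,"rx": 0,"ry": 0,"rz": -0.1012,"fingers": 1},
    {"tx": 0.037,"ty": 0.0022,"tz": -0.0055,"rx": 0,"ry": 0,"rz": -0.1012,"fingers": 1},
    {"tx": 0.037,"ty": 0.0022,"tz": -0.0055,"rx": 0,"ry": 0,"rz": -0.1012,"fingers": 1},
    {"tx": 0.037,"ty": 0.0022,"tz": -0.0055,"rx": 0,"ry": 0,"rz": -0.1012,"fingers": 1},
    {"tx": 0.037,"ty": 0.0022,"tz": -0.0055,"rx": 0,"ry": 0,"rz": -0.1012,"fingers": 1},
    {"tx": 0.037,"ty": 0.0022,"tz": -0.0055,"rx": 0,"ry": 0,"rz": -0.1012,"fingers": 1},
    {"tx": 0.037,"ty": 0.0022,"tz": -0.0055,"rx": 0,"ry": 0,"rz": -0.1012,"fingers": 1},
    {"tx": 0.037,"ty": 0.0022,"tz": -0.0055,"rx": 0,"ry": 0,"rz": -0.1012,"fingers": 1},
    {"tx": 0.037,"ty": 0.0022,"tz": -0.0055,"rx": 0,"ry": 0,"rz": -0.1012,"fingers": 1},
  ],
  squeeze=50,
)

```text
clock: 1.45
ee_pos: [0.4903, -0.1884, 0.26]
ee_rot: [2.137, 2.303, 0.0]
force: [0.1, 1.2, 0.7]
finger_gap: 0.999
```

Run:
```python
from h import *
np.set_printoptions(precision=4,suppress=True)
c=cam("wrist");cv2.imwrite("pics/w2.png",c["color"]);s=sense();print(s["clock"],s["q"]);print(now())
```

```text
1.5 [-0.5895 -0.0143  1.6459  0.0042  1.5098 -0.6739]
[[-0.0841  0.9965  0.0025  0.4912]
 [ 0.9965  0.0841  0.0033 -0.1826]
 [ 0.0031  0.0028 -1.      0.2616]
 [ 0.      0.      0.      1.    ]]
```

View pics/w2.png

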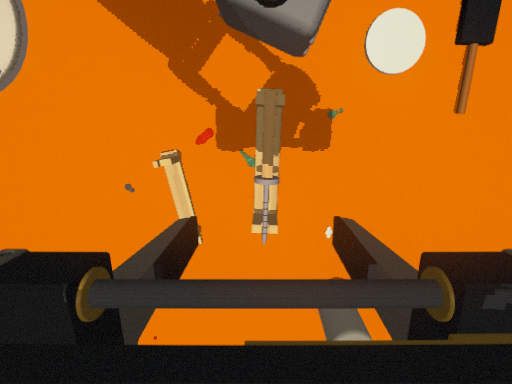

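Run:
```python
from h import *
np.set_printoptions(precision=4,suppress=True)
s=sense();print(s["clock"],s["joint_velocities"]);A=now()
c=cam("wrist");crop(c,220,80,320,250,3.5,"pics/w3.png");print(A)
s=cam("wrist")
crop(c,360,0,512,120,4,"pics/w3b.png")
im=c["color"][0:80,350:440].astype(int);m=(im.min(2)>150).astype(np.uint8)
k=max(cv2.findContours(m,0,cv2.CHAIN_APPROX_NONE)[0],key=cv2.contourArea);e=cv2.fitEllipse(k)
print("tile",e,onz(c,e[0][0]+350,e[0][1],.008))
for n,p,z in [("tip",(264,242),.06),("collar",(266,181),.06),("collartop",(266,181),.079),("hend",(269,92),.068)]: print(n,onz(c,*p,z))
```

```text
1.5 [-0.0798  0.0295 -0.0351 -0.0344 -0.0356  0.0874]
[[-0.0841  0.9965  0.0025  0.4912]
 [ 0.9965  0.0841  0.0033 -0.1826]
 [ 0.0031  0.0028 -1.      0.2616]
 [ 0.      0.      0.      1.    ]]
tile ((43.60176086425781, 47.080177307128906), (55.82393264770508, 64.80438232421875), 24.09859275817871) [0.669  0.0165 0.008 ]
tip [ 0.4988 -0.2931  0.06  ]
collar [ 0.4935 -0.1945  0.06  ]
collartop [ 0.4931 -0.1905  0.079 ]
hend [ 0.4869 -0.0701  0.068 ]
```

View pics/w3.png

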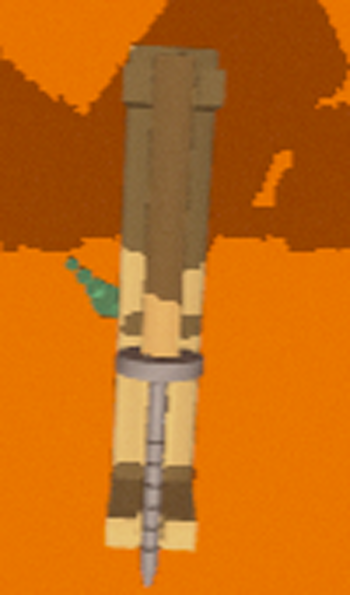

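Run:
```python
from h import *
np.set_printoptions(precision=4,suppress=True)
c=cam("wrist");A=now();print(A[:3,3],sense()["joint_velocities"])
crop(c,220,80,320,250,3.5,"pics/w4.png")
g=lambda x,y:(220+(x-1.5)/3.5,80+(y-1.5)/3.5)
tip=onz(c,*g(147,586),.06);sh=onz(c,*g(158,388),.063);he=onz(c,*g(173,55),.068)
print(tip,sh,he)
d=tip-he;d[2]=0;print("yaw",np.degrees(np.arctan2(d[1],d[0])),np.linalg.norm(d));d/=np.linalg.norm(d)
print("grip",tip-.155*d, he+.065*d)
col=onz(c,*g(160,356),.079);print("collar rear top",col)
```

```text
[ 0.49   -0.1899  0.2601] [-0.0402  0.021  -0.0014 -0.0041 -0.0033 -0.0014]
[ 0.4933 -0.3085  0.06  ] [ 0.4914 -0.2148  0.063 ] [ 0.4875 -0.0811  0.068 ]
yaw -88.52884668453517 0.22750368064421722
grip [ 0.4893 -0.1536  0.06  ] [ 0.4891 -0.1461  0.068 ]
collar rear top [ 0.491  -0.1974  0.079 ]
```

View pics/w4.png

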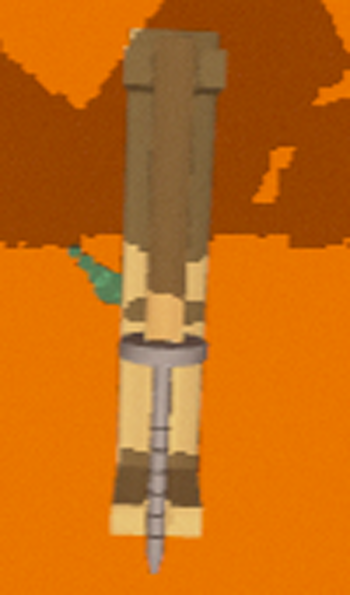

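Run:
```python
from h import *
np.set_printoptions(precision=4,suppress=True)
c=cam("wrist");A=now();print(A[:3,3],sense()["joint_velocities"],sense()["clock"])
crop(c,220,80,320,250,3.5,"pics/w5.png")
g=lambda x,y:(220+(x-1.5)/3.5,80+(y-1.5)/3.5)
tip=onz(c,*g(153,573),.06);he=onz(c,*g(173.5,37),.068);col=onz(c,*g(163,340),.079)
print(tip,he,col)
d=tip-he;d[2]=0;print("yaw",np.degrees(np.arctan2(d[1],d[0])),np.linalg.norm(d));d/=np.linalg.norm(d)
print("grip",tip-.155*d, he+.065*d)
im=c["color"][0:90,350:440].astype(int);m=(im.min(2)>150).astype(np.uint8)
k=max(cv2.findContours(m,0,cv2.CHAIN_APPROX_NONE)[0],key=cv2.contourArea);e=cv2.fitEllipse(k)
print("tile",e,onz(c,e[0][0]+350,e[0][1],.008))
```

```text
[ 0.4897 -0.1907  0.2597] [-0.0262  0.0121 -0.0008  0.0004 -0.0001 -0.0015] 1.7
[ 0.4946 -0.3031  0.06  ] [ 0.4868 -0.0761  0.068 ] [ 0.4911 -0.1921  0.079 ]
yaw -88.03393038266805 0.22719225357409906
grip [ 0.4893 -0.1482  0.06  ] [ 0.4891 -0.141   0.068 ]
tile ((45.12120819091797, 38.49300003051758), (56.68281173706055, 66.34690856933594), 23.354475021362305) [0.669  0.0165 0.008 ]
```

View pics/w5.png

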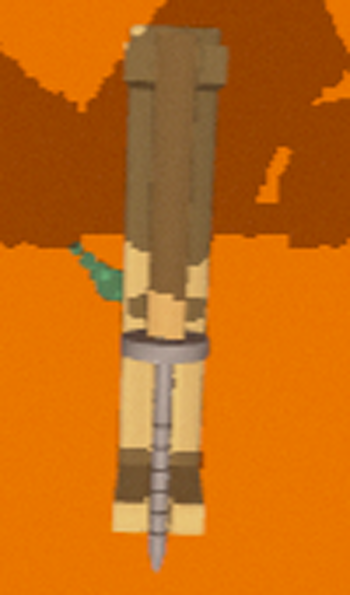

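Run:
```python
from h import *
A=now()
B=T([.4897,-.1455,.12],rot(92.1));C=T([.4897,-.1455,.041],rot(92.1))
print(rows(A,B,5),rows(B,C,4))
```

```text
(5, array([0.009 , 0.0005, 0.0279]), array([-0.    ,  0.0001,  0.0064])) (4, array([-0.    ,  0.    ,  0.0197]), array([0., 0., 0.]))
```

Emit:
send_rows(
  motion=[
    {"tx": 0.009,"ty": 0.0005,"tz": 0.0279,"rx": 0,"ry": 0,"rz": 0.0064,"fingers": 1},
    {"tx": 0.009,"ty": 0.0005,"tz": 0.0279,"rx": 0,"ry": 0,"rz": 0.0064,"fingers": 1},
    {"tx": 0.009,"ty": 0.0005,"tz": 0.0279,"rx": 0,"ry": 0,"rz": 0.0064,"fingers": 1},
    {"tx": 0.009,"ty": 0.0005,"tz": 0.0279,"rx": 0,"ry": 0,"rz": 0.0064,"fingers": 1},
    {"tx": 0.009,"ty": 0.0005,"tz": 0.0279,"rx": 0,"ry": 0,"rz": 0.0064,"fingers": 1},
    {"tx": 0,"ty": 0,"tz": 0.0197,"rx": 0,"ry": 0,"rz": 0,"fingers": 1},
    {"tx": 0,"ty": 0,"tz": 0.0197,"rx": 0,"ry": 0,"rz": 0,"fingers": 1},
    {"tx": 0,"ty": 0,"tz": 0.0197,"rx": 0,"ry": 0,"rz": 0,"fingers": 1},
    {"tx": 0,"ty": 0,"tz": 0.0197,"rx": 0,"ry": 0,"rz": 0,"fingers": 1},
    {"tx": 0,"ty": 0,"tz": 0,"rx": 0,"ry": 0,"rz": 0,"fingers": 1},
    {"tx": 0,"ty": 0,"tz": 0,"rx": 0,"ry": 0,"rz": 0,"fingers": 1},
  ],
  squeeze=50,
)

```text
clock: 2.62
ee_pos: [0.4885, -0.1459, 0.0405]
ee_rot: [-2.18, -2.258, 0.001]
force: [-0.1, -0.2, 0.1]
finger_gap: 0.996
```

Run:
```python
from h import *
np.set_printoptions(precision=4,suppress=True)
c=cam("wrist");cv2.imwrite("pics/w6.png",c["color"]);print(now(),sense()["clock"])
```

```text
[[-0.0355  0.9994 -0.0002  0.4897]
 [ 0.9994  0.0355 -0.0001 -0.1463]
 [-0.     -0.0002 -1.      0.0418]
 [ 0.      0.      0.      1.    ]] 2.6667
```

View pics/w6.png

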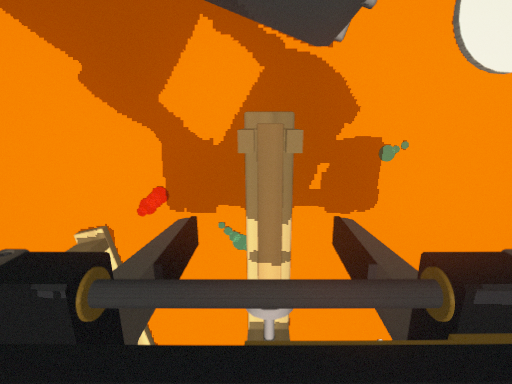

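Emit:
send_rows(
  motion=[
    {"tx": 0,"ty": 0,"tz": 0,"rx": 0,"ry": 0,"rz": 0,"fingers": 0.12},
    {"tx": 0,"ty": 0,"tz": 0,"rx": 0,"ry": 0,"rz": 0,"fingers": 0.05},
    {"tx": 0,"ty": 0,"tz": 0,"rx": 0,"ry": 0,"rz": 0,"fingers": 0},
    {"tx": 0,"ty": 0,"tz": 0,"rx": 0,"ry": 0,"rz": 0,"fingers": 0},
    {"tx": 0,"ty": 0,"tz": 0,"rx": 0,"ry": 0,"rz": 0,"fingers": 0},
    {"tx": 0,"ty": 0,"tz": 0,"rx": 0,"ry": 0,"rz": 0,"fingers": 0},
    {"tx": 0,"ty": 0,"tz": 0,"rx": 0,"ry": 0,"rz": 0,"fingers": 0},
    {"tx": 0,"ty": 0,"tz": 0,"rx": 0,"ry": 0,"rz": 0,"fingers": 0},
    {"tx": 0,"ty": 0,"tz": 0,"rx": 0,"ry": 0,"rz": 0,"fingers": 0},
    {"tx": 0,"ty": 0,"tz": 0,"rx": 0,"ry": 0,"rz": 0,"fingers": 0},
  ],
  squeeze=50,
)

```text
clock: 3.5
ee_pos: [0.4897, -0.1451, 0.0415]
ee_rot: [-2.179, -2.263, 0.0]
force: [-0.2, -0.7, 0.0]
finger_gap: 0.301
```

Emit:
send_rows(
  motion=[
    {"tx": 0,"ty": 0,"tz": 0,"rx": 0,"ry": 0,"rz": 0,"fingers": 0},
    {"tx": 0,"ty": 0,"tz": 0,"rx": 0,"ry": 0,"rz": 0,"fingers": 0},
    {"tx": 0,"ty": 0,"tz": 0,"rx": 0,"ry": 0,"rz": 0,"fingers": 0},
    {"tx": 0,"ty": 0,"tz": 0,"rx": 0,"ry": 0,"rz": 0,"fingers": 0},
    {"tx": 0,"ty": 0,"tz": 0,"rx": 0,"ry": 0,"rz": 0,"fingers": 0},
  ],
  squeeze=50,
)

```text
clock: 3.92
ee_pos: [0.4899, -0.1452, 0.0416]
ee_rot: [2.179, 2.262, 0.0]
force: [1.2, 0.2, -0.3]
finger_gap: 0.164
```

Run:
```python
from h import *
A=now();B=T([.4897,-.1455,.141],rot(92.1));C=T([.53,-.03,.33],rot(92.1))
print(rows(A,B,5),rows(B,C,7))
```

```text
(5, array([-0.0001, -0.    , -0.0199]), array([0.    , 0.    , 0.0001])) (7, array([ 0.0163,  0.0064, -0.027 ]), array([0., 0., 0.]))
```

Emit:
send_rows(
  motion=[
    {"tx": 0,"ty": 0,"tz": -0.02,"rx": 0,"ry": 0,"rz": 0,"fingers": 0},
    {"tx": 0,"ty": 0,"tz": -0.02,"rx": 0,"ry": 0,"rz": 0,"fingers": 0},
    {"tx": 0,"ty": 0,"tz": -0.02,"rx": 0,"ry": 0,"rz": 0,"fingers": 0},
    {"tx": 0,"ty": 0,"tz": -0.02,"rx": 0,"ry": 0,"rz": 0,"fingers": 0},
    {"tx": 0,"ty": 0,"tz": -0.02,"rx": 0,"ry": 0,"rz": 0,"fingers": 0},
    {"tx": 0.0163,"ty": 0.0064,"tz": -0.027,"rx": 0,"ry": 0,"rz": 0,"fingers": 0},
    {"tx": 0.0163,"ty": 0.0064,"tz": -0.027,"rx": 0,"ry": 0,"rz": 0,"fingers": 0},
    {"tx": 0.0163,"ty": 0.0064,"tz": -0.027,"rx": 0,"ry": 0,"rz": 0,"fingers": 0},
    {"tx": 0.0163,"ty": 0.0064,"tz": -0.027,"rx": 0,"ry": 0,"rz": 0,"fingers": 0},
    {"tx": 0.0163,"ty": 0.0064,"tz": -0.027,"rx": 0,"ry": 0,"rz": 0,"fingers": 0},
    {"tx": 0.0163,"ty": 0.0064,"tz": -0.027,"rx": 0,"ry": 0,"rz": 0,"fingers": 0},
    {"tx": 0.0163,"ty": 0.0064,"tz": -0.027,"rx": 0,"ry": 0,"rz": 0,"fingers": 0},
  ],
  squeeze=50,
)

```text
clock: 4.92
ee_pos: [0.5299, -0.0285, 0.3315]
ee_rot: [-2.179, -2.262, 0.001]
force: [0.2, -0.5, -0.7]
finger_gap: 0.164
```

Emit:
send_rows(
  motion=[
    {"tx": 0,"ty": 0,"tz": 0,"rx": 0,"ry": 0,"rz": 0,"fingers": 0},
    {"tx": 0,"ty": 0,"tz": 0,"rx": 0,"ry": 0,"rz": 0,"fingers": 0},
    {"tx": 0,"ty": 0,"tz": 0,"rx": 0,"ry": 0,"rz": 0,"fingers": 0},
    {"tx": 0,"ty": 0,"tz": 0,"rx": 0,"ry": 0,"rz": 0,"fingers": 0},
  ],
  squeeze=50,
)

```text
clock: 5.25
ee_pos: [0.5292, -0.0299, 0.3283]
ee_rot: [-2.178, -2.259, 0.003]
force: [-0.2, -0.4, -1.2]
finger_gap: 0.164
```

Run:
```python
from h import *
np.set_printoptions(precision=4,suppress=True)
print(sense()["joint_velocities"],sense()["finger_gap"],sense()["q"])
c=cam("wrist");cv2.imwrite("pics/w7.png",c["color"]);print(now(),sense()["clock"])
np.savez("w7.npz",**{k:c[k] for k in c})
s=cam("scene");crop(s,170,80,340,230,4,"pics/s2.png")
```

```text
[-0.0037  0.0012  0.001   0.0024  0.0022  0.0007] 0.16360701425519403 [-0.2844 -0.0091  1.5122 -0.0003  1.6423 -0.321 ]
[[-0.0364  0.9993 -0.0037  0.5292]
 [ 0.9993  0.0364  0.0008 -0.0299]
 [ 0.001  -0.0037 -1.      0.3284]
 [ 0.      0.      0.      1.    ]] 5.3
```

View pics/w7.png

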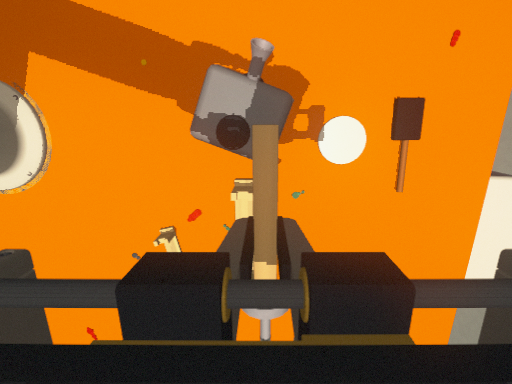

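View pics/s2.png

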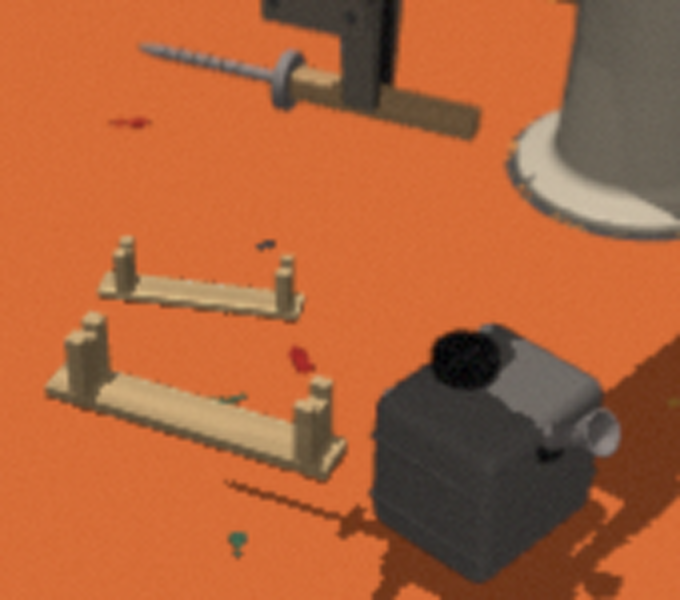

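Run:
```python
from h import *
c=dict(np.load("w7.npz"));crop(c,180,30,310,170,5,"pics/w7c.png")
```

```text
(no output)
```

View pics/w7c.png

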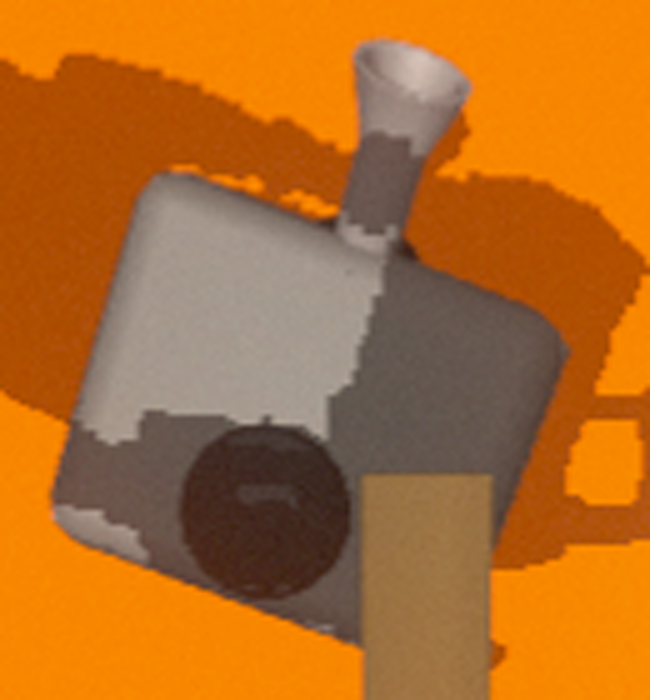

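Run:
```python
from h import *
np.set_printoptions(precision=4,suppress=True)
c=dict(np.load("w7.npz"));g=lambda x,y:(180+(x-2)/5,30+(y-2)/5)
print("mouth",onz(c,*g(412,72),.135))
s=cam("scene");d=cam("side");
print(tri((s,320.5,188.2),(c,*g(412,72))),tri((s,320.5,188.2),(d,247,211),(c,*g(412,72))))
def yaw(a,b,z=.115):
    v=onz(c,*g(*b),z)-onz(c,*g(*a),z);return np.degrees(np.arctan2(v[1],v[0]))
print("front",yaw((230,192),(530,303))+90,"left",yaw((60,490),(138,200)),"right",yaw((515,510),(568,350)),"back",yaw((80,540),(340,633))+90)
# tube axis: neck centre bottom (368,225) z? tube centre ~: mouth to point 70mm down bore
m=onz(c,*g(412,72),.135)
for z in (.105,.1,.095):
    b=onz(c,*g(368,228),z);v=m-b;print(z,np.degrees(np.arctan2(v[1],v[0])),np.degrees(np.arctan2(v[2],np.hypot(v[0],v[1]))))
print("cap",onz(c,*g(265,510),.138))
```

```text
mouth [0.5175 0.1405 0.135 ]
(array([0.5181, 0.1394, 0.1336]), [1.5, 1.5]) (array([0.5181, 0.1394, 0.1336]), [1.5, 0.1, 1.6])
front 72.95386785691574 left 73.16512894475805 right 74.23301453763209 back 72.37448659712493
0.105 70.33066374172776 40.28321988627741
0.1 69.49765974024622 45.21466859810313
0.095 68.63272667033927 49.56132605338062
cap [0.4806 0.0282 0.138 ]
```

```bash
cat >> h.py <<'E'
M=np.array([.518,.140,.135])
def ax(yaw=72.5,el=35):
    y,e=np.radians([yaw,el]);return np.array([np.cos(e)*np.cos(y),np.cos(e)*np.sin(y),np.sin(e)])
def gripT(g,R): return T(np.array(g)+R[:,2]*.0187,R)
E
python3 - <<'E'
from h import *
A=now();g=M+.19*ax();R=rot(72.5,35);print(R[:,0],ax(),g)
B=gripT([g[0],g[1],.36],rot(72.5));C=gripT(g,R)
print(rows(A,B),rows(B,C))
E
```

```text
[0.24632377 0.78123919 0.57357644] [0.24632377 0.78123919 0.57357644] [0.56480152 0.28843545 0.24397952]
(9, array([ 0.0358, -0.0002, -0.0013]), array([-0.0002, -0.    ,  0.038 ])) (6, array([-0.003 ,  0.    ,  0.0189]), array([0.    , 0.1018, 0.    ]))
```

Emit:
send_rows(
  motion=[
    {"tx": 0.0358,"ty": -0.0002,"tz": -0.0013,"rx": 0,"ry": 0,"rz": 0.038,"fingers": 0},
    {"tx": 0.0358,"ty": -0.0002,"tz": -0.0013,"rx": 0,"ry": 0,"rz": 0.038,"fingers": 0},
    {"tx": 0.0358,"ty": -0.0002,"tz": -0.0013,"rx": 0,"ry": 0,"rz": 0.038,"fingers": 0},
    {"tx": 0.0358,"ty": -0.0002,"tz": -0.0013,"rx": 0,"ry": 0,"rz": 0.038,"fingers": 0},
    {"tx": 0.0358,"ty": -0.0002,"tz": -0.0013,"rx": 0,"ry": 0,"rz": 0.038,"fingers": 0},
    {"tx": 0.0358,"ty": -0.0002,"tz": -0.0013,"rx": 0,"ry": 0,"rz": 0.038,"fingers": 0},
    {"tx": 0.0358,"ty": -0.0002,"tz": -0.0013,"rx": 0,"ry": 0,"rz": 0.038,"fingers": 0},
    {"tx": 0.0358,"ty": -0.0002,"tz": -0.0013,"rx": 0,"ry": 0,"rz": 0.038,"fingers": 0},
    {"tx": 0.0358,"ty": -0.0002,"tz": -0.0013,"rx": 0,"ry": 0,"rz": 0.038,"fingers": 0},
  ],
  squeeze=50,
)

```text
clock: 6.2
ee_pos: [0.565, 0.2909, 0.3419]
ee_rot: [-2.534, -1.856, 0.001]
force: [0.5, -0.1, -0.3]
finger_gap: 0.16
```

Emit:
send_rows(
  motion=[
    {"tx": -0.003,"ty": 0,"tz": 0.0189,"rx": 0,"ry": 0.1018,"rz": 0,"fingers": 0},
    {"tx": -0.003,"ty": 0,"tz": 0.0189,"rx": 0,"ry": 0.1018,"rz": 0,"fingers": 0},
    {"tx": -0.003,"ty": 0,"tz": 0.0189,"rx": 0,"ry": 0.1018,"rz": 0,"fingers": 0},
    {"tx": -0.003,"ty": 0,"tz": 0.0189,"rx": 0,"ry": 0.1018,"rz": 0,"fingers": 0},
    {"tx": -0.003,"ty": 0,"tz": 0.0189,"rx": 0,"ry": 0.1018,"rz": 0,"fingers": 0},
    {"tx": -0.003,"ty": 0,"tz": 0.0189,"rx": 0,"ry": 0.1018,"rz": 0,"fingers": 0},
    {"tx": 0,"ty": 0,"tz": 0,"rx": 0,"ry": 0,"rz": 0,"fingers": 0},
    {"tx": 0,"ty": 0,"tz": 0,"rx": 0,"ry": 0,"rz": 0,"fingers": 0},
    {"tx": 0,"ty": 0,"tz": 0,"rx": 0,"ry": 0,"rz": 0,"fingers": 0},
    {"tx": 0,"ty": 0,"tz": 0,"rx": 0,"ry": 0,"rz": 0,"fingers": 0},
  ],
  squeeze=50,
)

```text
clock: 7.03
ee_pos: [0.5704, 0.3003, 0.2332]
ee_rot: [-2.175, -1.601, -0.691]
force: [-0.4, 1.3, -0.4]
finger_gap: 0.161
```

Run:
```python
from h import *
np.set_printoptions(precision=4,suppress=True)
print(sense()["joint_velocities"],sense()["finger_gap"],sense()["q"],sense()["clock"])
A=now();R=A[:3,:3];g=A[:3,3]-R[:,2]*.0187
print("grip err tool",rot(72.5,35).T@(g-(M+.19*ax())),Ro.from_matrix(rot(72.5,35).T@R).as_rotvec())
c=cam("wrist");cv2.imwrite("pics/w8.png",c["color"])
s=cam("scene");crop(s,240,100,400,230,4.5,"pics/s3.png")
d=cam("side");crop(d,150,100,330,240,4,"pics/d3.png")
tip=g-R[:,0]*.155;col=g-R[:,0]*.055
for n,k in (("scene",s),("side",d),("wrist",c)): print(n,"tip",proj(k,tip),"col",proj(k,col),"mouth",proj(k,M))
```

```text
[ 0.0049 -0.0017  0.0016  0.0072 -0.0017 -0.01  ] 0.16071569758431029 [-0.0135  0.0404  1.7697  0.6279  1.2051  0.095 ] 7.0333
grip err tool [ 0.0045  0.0017 -0.0024] [-0.0033  0.0003 -0.0047]
scene tip [331.4209 186.3795] col [361.8125 183.5522] mouth [321.3466 187.7191]
side tip [236.22   206.5475] col [206.549  198.1742] mouth [246.8536 210.7215]
wrist tip [266.3145 402.5058] col [266.4999 299.257 ] mouth [263.3183 433.7568]
```

View pics/w8.png

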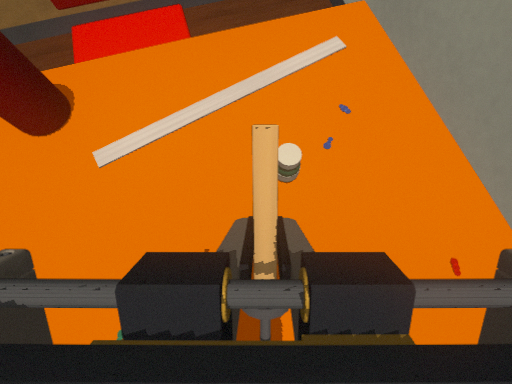

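View pics/s3.png

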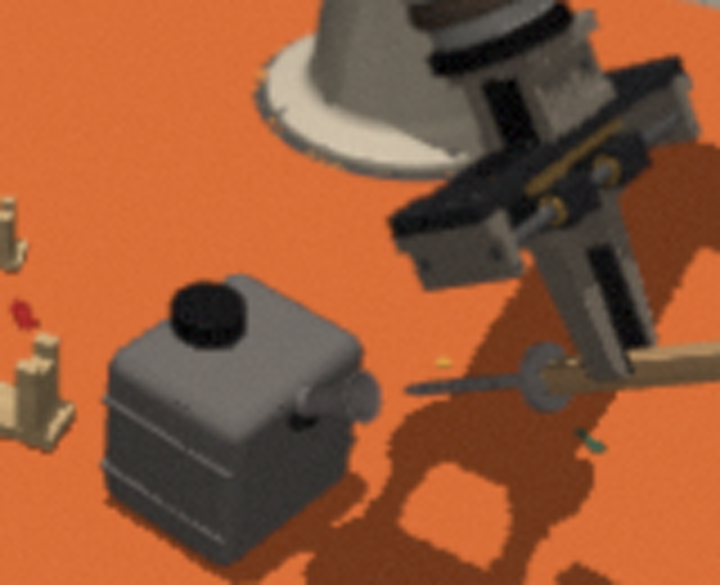

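View pics/d3.png

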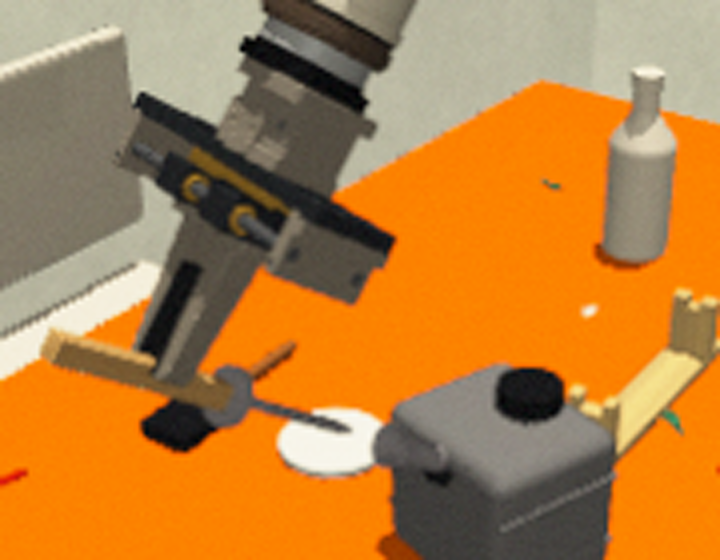

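Emit:
send_rows(
  motion=[
    {"tx": -0.0015,"ty": -0.0008,"tz": 0.0012,"rx": 0.0015,"ry": 0,"rz": 0.0025,"fingers": 0},
    {"tx": -0.0015,"ty": -0.0009,"tz": 0.0012,"rx": 0.0018,"ry": 0,"rz": 0.0022,"fingers": 0},
    {"tx": -0.008,"ty": 0,"tz": 0,"rx": 0,"ry": 0,"rz": 0,"fingers": 0},
    {"tx": -0.008,"ty": 0,"tz": 0,"rx": 0,"ry": 0,"rz": 0,"fingers": 0},
    {"tx": -0.004,"ty": 0,"tz": 0,"rx": 0,"ry": 0,"rz": 0,"fingers": 0},
    {"tx": 0,"ty": 0,"tz": 0,"rx": 0,"ry": 0,"rz": 0,"fingers": 0},
    {"tx": 0,"ty": 0,"tz": 0,"rx": 0,"ry": 0,"rz": 0,"fingers": 0},
    {"tx": 0,"ty": 0,"tz": 0,"rx": 0,"ry": 0,"rz": 0,"fingers": 0},
  ],
  squeeze=50,
)

```text
clock: 7.85
ee_pos: [0.5616, 0.2835, 0.2147]
ee_rot: [-2.176, -1.59, -0.682]
force: [-0.0, -0.1, 0.3]
finger_gap: 0.162
```

```bash
cat > chk.py <<'E'
from h import *
np.set_printoptions(precision=4,suppress=True)
S=sense();A=now();R=A[:3,:3];g=A[:3,3]-R[:,2]*.0187
print(S["clock"],"grip in tube frame(tool axes)",rot(72.5,35).T@(g-M),Ro.from_matrix(rot(72.5,35).T@R).as_rotvec(),"F tool",rot(72.5,35).T@S["force"],S["wrist_torque"],S["finger_gap"])
E
python3 chk.py
python3 - <<'E'
from h import *
s=cam("scene");crop(s,300,165,380,210,9,"pics/s4.png")
d=cam("side");crop(d,190,180,290,240,7,"pics/d4.png")
E
```

```text
7.85 grip in tube frame(tool axes) [ 0.1686 -0.0015  0.0021] [0.0034 0.0002 0.0043] F tool [ 0.1023 -0.     -0.2588] [-0.4214  0.0483  0.0297] 0.16228730799012075
```

View pics/s4.png

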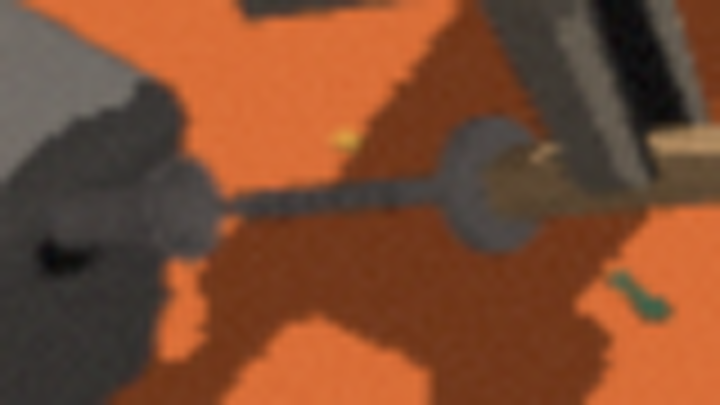

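View pics/d4.png

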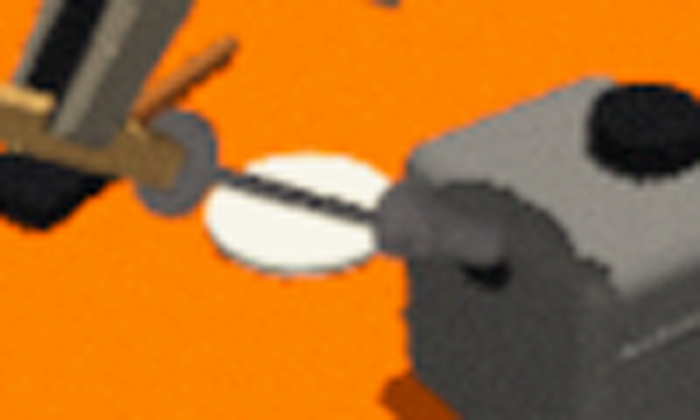

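Emit:
send_rows(
  motion=[
    {"tx": -0.005,"ty": 0.0005,"tz": -0.001,"rx": 0,"ry": 0,"rz": 0,"fingers": 0},
    {"tx": -0.005,"ty": 0,"tz": 0,"rx": 0,"ry": 0,"rz": 0,"fingers": 0},
    {"tx": -0.005,"ty": 0,"tz": 0,"rx": 0,"ry": 0,"rz": 0,"fingers": 0},
    {"tx": -0.005,"ty": 0,"tz": 0,"rx": 0,"ry": 0,"rz": 0,"fingers": 0},
    {"tx": -0.005,"ty": 0,"tz": 0,"rx": 0,"ry": 0,"rz": 0,"fingers": 0},
    {"tx": -0.005,"ty": 0,"tz": 0,"rx": 0,"ry": 0,"rz": 0,"fingers": 0},
    {"tx": -0.005,"ty": 0,"tz": 0,"rx": 0,"ry": 0,"rz": 0,"fingers": 0},
    {"tx": -0.005,"ty": 0,"tz": 0,"rx": 0,"ry": 0,"rz": 0,"fingers": 0},
  ],
  squeeze=50,
)

```text
clock: 8.62
ee_pos: [0.5516, 0.2513, 0.192]
ee_rot: [-2.176, -1.591, -0.681]
force: [-0.0, 0.2, -0.1]
finger_gap: 0.164
```

```bash
python3 chk.py
```

```text
8.6167 grip in tube frame(tool axes) [ 0.1279 -0.0013  0.0012] [ 0.0037 -0.      0.0042] F tool [ 0.1045 -0.1086  0.2377] [-0.3766  0.0063 -0.0132] 0.16377847129483816
```

Emit:
send_rows(
  motion=[
    {"tx": -0.005,"ty": 0,"tz": 0,"rx": 0,"ry": 0,"rz": 0,"fingers": 0},
    {"tx": -0.005,"ty": 0,"tz": 0,"rx": 0,"ry": 0,"rz": 0,"fingers": 0},
    {"tx": -0.005,"ty": 0,"tz": 0,"rx": 0,"ry": 0,"rz": 0,"fingers": 0},
    {"tx": -0.005,"ty": 0,"tz": 0,"rx": 0,"ry": 0,"rz": 0,"fingers": 0},
    {"tx": -0.005,"ty": 0,"tz": 0,"rx": 0,"ry": 0,"rz": 0,"fingers": 0},
    {"tx": -0.005,"ty": 0,"tz": 0,"rx": 0,"ry": 0,"rz": 0,"fingers": 0},
  ],
  squeeze=50,
)

```text
clock: 9.12
ee_pos: [0.5442, 0.2279, 0.1749]
ee_rot: [-2.176, -1.591, -0.681]
force: [0.4, -0.6, -0.4]
finger_gap: 0.165
```

```bash
python3 chk.py
python3 - <<'E'
from h import *
s=cam("scene");crop(s,300,165,380,210,9,"pics/s5.png")
d=cam("side");crop(d,190,180,290,240,7,"pics/d5.png")
E
```

```text
9.1167 grip in tube frame(tool axes) [ 0.098  -0.0014  0.0012] [ 0.0037 -0.0001  0.0039] F tool [-0.6535  0.5254  0.0723] [-0.3661  0.059  -0.0396] 0.1647704584735072
```

View pics/s5.png

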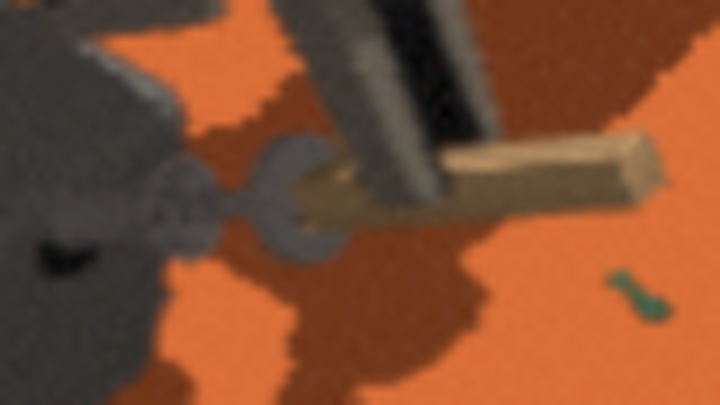

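View pics/d5.png

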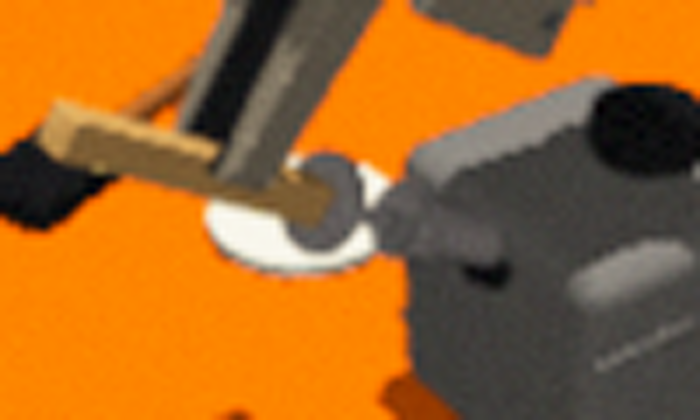

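Emit:
send_rows(
  motion=[
    {"tx": -0.006,"ty": 0,"tz": 0,"rx": 0,"ry": 0,"rz": 0,"fingers": 0},
    {"tx": -0.006,"ty": 0,"tz": 0,"rx": 0,"ry": 0,"rz": 0,"fingers": 0},
    {"tx": -0.006,"ty": 0,"tz": 0,"rx": 0,"ry": 0,"rz": 0,"fingers": 0},
    {"tx": -0.006,"ty": 0,"tz": 0,"rx": 0,"ry": 0,"rz": 0,"fingers": 0},
    {"tx": -0.006,"ty": 0,"tz": 0,"rx": 0,"ry": 0,"rz": 0,"fingers": 0},
    {"tx": -0.002,"ty": 0,"tz": 0,"rx": 0,"ry": 0,"rz": 0,"fingers": 0},
    {"tx": 0,"ty": 0,"tz": 0,"rx": 0,"ry": 0,"rz": 0,"fingers": 0},
    {"tx": 0,"ty": 0,"tz": 0,"rx": 0,"ry": 0,"rz": 0,"fingers": 0},
  ],
  squeeze=50,
)

```text
clock: 9.88
ee_pos: [0.5363, 0.2032, 0.1568]
ee_rot: [-2.176, -1.59, -0.681]
force: [-0.2, -0.6, -0.6]
finger_gap: 0.165
```

```bash
python3 chk.py
python3 - <<'E'
from h import *
s=cam("scene");crop(s,300,165,380,210,9,"pics/s6.png")
d=cam("side");crop(d,190,180,290,240,7,"pics/d6.png")
E
```

```text
9.8833 grip in tube frame(tool axes) [ 0.0664 -0.0015  0.0012] [0.0037 0.     0.0044] F tool [-0.8657 -0.0627  0.1619] [-0.3915 -0.0119  0.0271] 0.16468995411239729
```

View pics/d6.png

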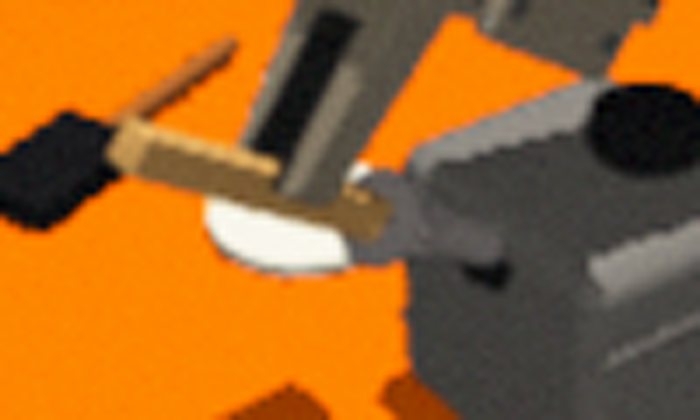

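View pics/s6.png

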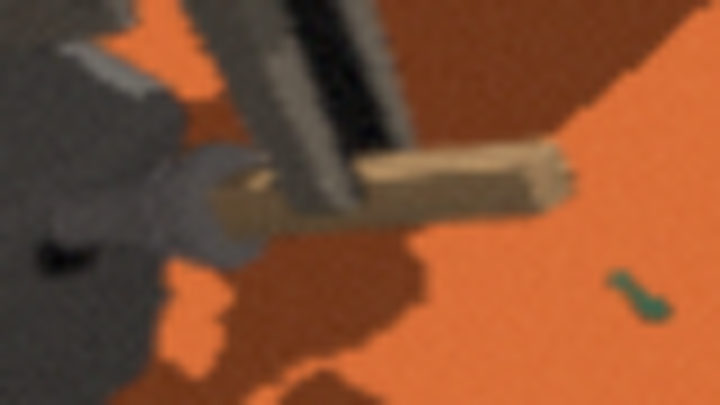

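Emit:
send_rows(
  motion=[
    {"tx": -0.002,"ty": 0,"tz": 0,"rx": 0,"ry": 0,"rz": 0,"fingers": 0},
    {"tx": -0.002,"ty": 0,"tz": 0,"rx": 0,"ry": 0,"rz": 0,"fingers": 0},
    {"tx": -0.002,"ty": 0,"tz": 0,"rx": 0,"ry": 0,"rz": 0,"fingers": 0},
    {"tx": -0.001,"ty": 0,"tz": 0,"rx": 0,"ry": 0,"rz": 0,"fingers": 0},
    {"tx": 0,"ty": 0,"tz": 0,"rx": 0,"ry": 0,"rz": 0,"fingers": 0},
  ],
  squeeze=50,
)

```text
clock: 10.4
ee_pos: [0.5344, 0.1977, 0.1526]
ee_rot: [-2.176, -1.59, -0.681]
force: [0.7, 0.3, -1.9]
finger_gap: 0.166
```

```bash
python3 chk.py
```

```text
10.4 grip in tube frame(tool axes) [ 0.0592 -0.0016  0.0013] [ 0.0038 -0.0002  0.0043] F tool [-0.6729  0.5645  1.7881] [-0.4019  0.0958 -0.0046] 0.1656827760235002
```

Emit:
send_rows(
  motion=[
    {"tx": -0.001,"ty": 0,"tz": 0,"rx": 0,"ry": 0,"rz": 0,"fingers": 0},
    {"tx": -0.001,"ty": 0,"tz": 0,"rx": 0,"ry": 0,"rz": 0,"fingers": 0},
    {"tx": -0.001,"ty": 0,"tz": 0,"rx": 0,"ry": 0,"rz": 0,"fingers": 0},
    {"tx": -0.001,"ty": 0,"tz": 0,"rx": 0,"ry": 0,"rz": 0,"fingers": 0},
    {"tx": 0,"ty": 0,"tz": 0,"rx": 0,"ry": 0,"rz": 0,"fingers": 0},
  ],
  squeeze=50,
)

```text
clock: 10.82
ee_pos: [0.5345, 0.1967, 0.1526]
ee_rot: [-2.172, -1.588, -0.688]
force: [3.7, 9.3, 3.4]
finger_gap: 0.162
```

```bash
python3 chk.py
```

```text
10.8167 grip in tube frame(tool axes) [ 0.0584 -0.0013  0.0008] [0.003  0.0056 0.0037] F tool [10.157   0.7514  2.944 ] [ 1.4367 -0.4899 -0.0468] 0.1616729837055303
```

Emit:
send_rows(
  motion=[
    {"tx": -0.001,"ty": 0,"tz": 0,"rx": 0,"ry": 0,"rz": 0,"fingers": 0},
    {"tx": -0.0005,"ty": 0,"tz": 0,"rx": 0,"ry": 0,"rz": 0,"fingers": 0},
    {"tx": 0,"ty": 0,"tz": 0,"rx": 0,"ry": 0,"rz": 0,"fingers": 0},
    {"tx": 0,"ty": 0,"tz": 0,"rx": 0,"ry": 0,"rz": 0,"fingers": 0},
  ],
  squeeze=50,
)

```text
clock: 11.15
ee_pos: [0.5344, 0.1967, 0.1526]
ee_rot: [-2.171, -1.588, -0.69]
force: [3.5, 13.1, 4.3]
finger_gap: 0.164
```

```bash
python3 chk.py
python3 - <<'E'
from h import *
s=cam("scene");crop(s,300,165,380,210,9,"pics/s7.png")
d=cam("side");crop(d,190,180,290,240,7,"pics/d7.png")
E
```

```text
11.15 grip in tube frame(tool axes) [ 0.0583 -0.0013  0.0007] [0.003  0.0079 0.0033] F tool [13.5484 -0.572   4.2686] [ 2.1942 -0.7432 -0.0852] 0.16363139549675831
```

View pics/d7.png

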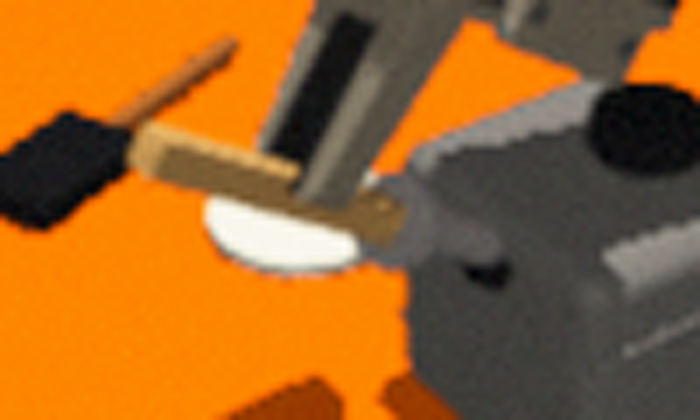

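View pics/s7.png

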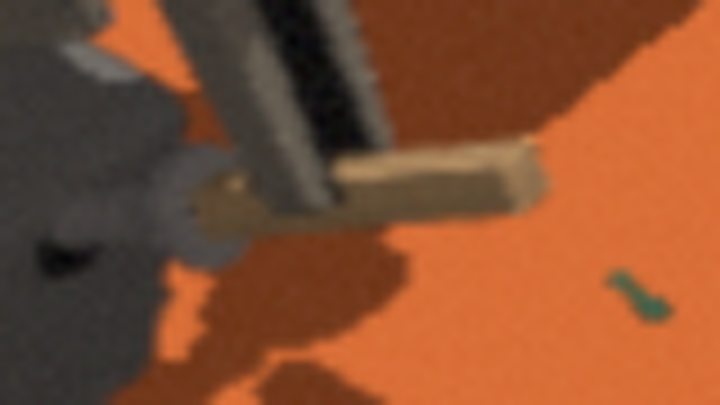

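Emit:
send_rows(
  motion=[
    {"tx": -0.001,"ty": 0,"tz": -0.0005,"rx": 0,"ry": -0.003,"rz": 0,"fingers": 0},
    {"tx": -0.001,"ty": 0,"tz": -0.0005,"rx": 0,"ry": -0.003,"rz": 0,"fingers": 0},
    {"tx": 0,"ty": 0,"tz": 0,"rx": 0,"ry": 0,"rz": 0,"fingers": 0},
    {"tx": 0,"ty": 0,"tz": 0,"rx": 0,"ry": 0,"rz": 0,"fingers": 0},
    {"tx": 0,"ty": 0,"tz": 0,"rx": 0,"ry": 0,"rz": 0,"fingers": 0},
  ],
  squeeze=50,
)

```text
clock: 11.67
ee_pos: [0.534, 0.1962, 0.1532]
ee_rot: [-2.172, -1.589, -0.687]
force: [5.5, 19.8, 4.9]
finger_gap: 0.164
```

```bash
python3 chk.py
python3 - <<'E'
from h import *
c=cam("wrist");cv2.imwrite("pics/w9.png",c["color"])
E
```

```text
11.6667 grip in tube frame(tool axes) [ 0.0582 -0.0015 -0.0001] [0.0033 0.0055 0.0031] F tool [19.6202 -0.6862  7.7501] [ 3.2779 -1.1479 -0.0063] 0.16384051922797702
```

View pics/w9.png

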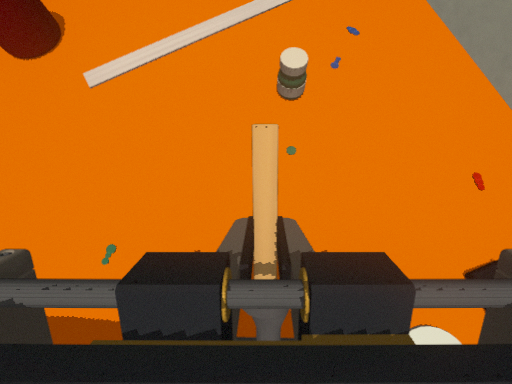

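Run:
```python
from h import *
c=cam("wrist");A=now()
o,d=ray(c,265,125);o=A[:3,:3].T@(o-A[:3,3]);d=A[:3,:3].T@d
for z in (-.0267,-.0187): print(o+d*(z-o[2])/d[2])
```

```text
[ 0.06973256 -0.00111639 -0.0267    ]
[ 0.06966536 -0.00111968 -0.0187    ]
```

Emit:
send_rows(
  motion=[
    {"tx": 0.004,"ty": 0,"tz": 0.0005,"rx": 0,"ry": 0.006,"rz": 0,"fingers": 0},
    {"tx": 0.01,"ty": 0,"tz": 0.0005,"rx": 0,"ry": 0,"rz": 0,"fingers": 0},
    {"tx": 0.014,"ty": 0,"tz": 0,"rx": 0,"ry": 0,"rz": 0,"fingers": 0},
    {"tx": 0.014,"ty": 0,"tz": 0,"rx": 0,"ry": 0,"rz": 0,"fingers": 0},
    {"tx": 0.014,"ty": 0,"tz": 0,"rx": 0,"ry": 0,"rz": 0,"fingers": 0},
    {"tx": 0.014,"ty": 0,"tz": 0,"rx": 0,"ry": 0,"rz": 0,"fingers": 0},
    {"tx": 0.014,"ty": 0,"tz": 0,"rx": 0,"ry": 0,"rz": 0,"fingers": 0},
    {"tx": 0.014,"ty": 0,"tz": 0,"rx": 0,"ry": 0,"rz": 0,"fingers": 0},
    {"tx": 0.014,"ty": 0,"tz": 0,"rx": 0,"ry": 0,"rz": 0,"fingers": 0},
    {"tx": 0.014,"ty": 0,"tz": 0,"rx": 0,"ry": 0,"rz": 0,"fingers": 0},
    {"tx": 0.014,"ty": 0,"tz": 0,"rx": 0,"ry": 0,"rz": 0,"fingers": 0},
    {"tx": 0.014,"ty": 0,"tz": 0,"rx": 0,"ry": 0,"rz": 0,"fingers": 0},
  ],
  squeeze=50,
)

```text
clock: 12.77
ee_pos: [0.5711, 0.3127, 0.2369]
ee_rot: [-2.177, -1.591, -0.68]
force: [0.3, -0.1, -0.5]
finger_gap: 0.16
```

```bash
python3 chk.py
python3 - <<'E'
from h import *
s=cam("scene");crop(s,240,100,400,230,4.5,"pics/s8.png")
A=now();R=rot(85)
# final: tip over tile (.6695,.016), grip tip distance .158, rod height .112
tile=np.array([.6695,.016]);C=gripT([*(tile+.158*R[:2,0]),.112],R);B=gripT([*(tile+.158*R[:2,0]),.25],R)
print(C, rows(A,B),rows(B,C))
E
```

```text
12.7667 grip in tube frame(tool axes) [ 0.2065 -0.0012  0.0014] [ 0.004  -0.0011  0.0042] F tool [-0.3433  0.3162  0.4012] [-0.3347  0.076   0.0438] 0.15967810591506554
[[ 0.08715574  0.9961947   0.          0.68327061]
 [ 0.9961947  -0.08715574  0.          0.17339876]
 [ 0.          0.         -1.          0.0933    ]
 [ 0.          0.          0.          1.        ]] (6, array([-0.0187,  0.0231, -0.0053]), array([ 0.0106, -0.1017, -0.0354])) (4, array([0.    , 0.    , 0.0345]), array([0., 0., 0.]))
```

View pics/s8.png

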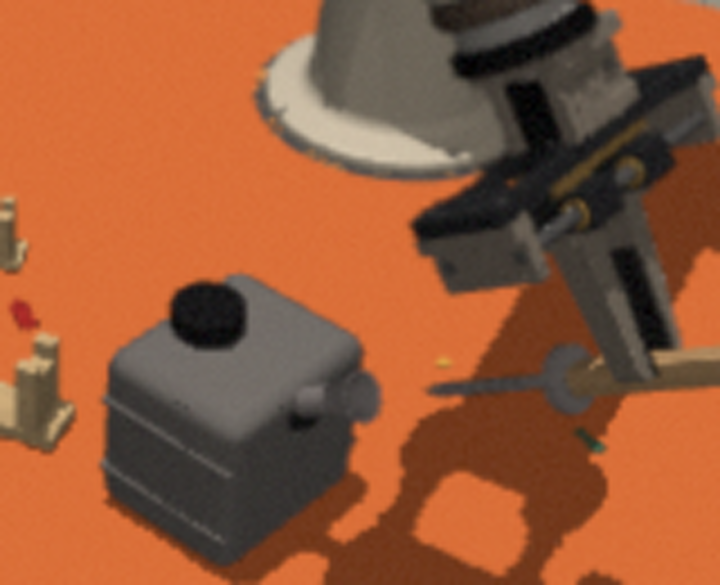

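Emit:
send_rows(
  motion=[
    {"tx": -0.0187,"ty": 0.0231,"tz": -0.0053,"rx": 0.0106,"ry": -0.1017,"rz": -0.0354,"fingers": 0},
    {"tx": -0.0187,"ty": 0.0231,"tz": -0.0053,"rx": 0.0106,"ry": -0.1017,"rz": -0.0354,"fingers": 0},
    {"tx": -0.0187,"ty": 0.0231,"tz": -0.0053,"rx": 0.0106,"ry": -0.1017,"rz": -0.0354,"fingers": 0},
    {"tx": -0.0187,"ty": 0.0231,"tz": -0.0053,"rx": 0.0106,"ry": -0.1017,"rz": -0.0354,"fingers": 0},
    {"tx": -0.0187,"ty": 0.0231,"tz": -0.0053,"rx": 0.0106,"ry": -0.1017,"rz": -0.0354,"fingers": 0},
    {"tx": -0.0187,"ty": 0.0231,"tz": -0.0053,"rx": 0.0106,"ry": -0.1017,"rz": -0.0354,"fingers": 0},
    {"tx": 0,"ty": 0,"tz": 0,"rx": 0,"ry": 0,"rz": 0,"fingers": 0},
    {"tx": 0,"ty": 0,"tz": 0,"rx": 0,"ry": 0,"rz": 0,"fingers": 0},
    {"tx": 0,"ty": 0,"tz": 0,"rx": 0,"ry": 0,"rz": 0,"fingers": 0},
    {"tx": 0,"ty": 0,"tz": 0,"rx": 0,"ry": 0,"rz": 0,"fingers": 0},
  ],
  squeeze=50,
)

```text
clock: 13.65
ee_pos: [0.6808, 0.1711, 0.2287]
ee_rot: [-2.316, -2.119, 0.003]
force: [-0.0, 0.1, -1.0]
finger_gap: 0.16
```

Run:
```python
from h import *
np.set_printoptions(precision=4,suppress=True)
A=now();R=rot(85);print(sense()["clock"],A)
tile=np.array([.6695,.016]);C=gripT([*(tile+.158*R[:2,0]),.112],R)
print(rows(A,C,7))
s=cam("scene");crop(s,180,130,360,280,4,"pics/s9.png")
```

```text
13.65 [[ 0.0885  0.9961 -0.0029  0.6808]
 [ 0.9961 -0.0885  0.0003  0.1711]
 [ 0.     -0.0029 -1.      0.2287]
 [ 0.      0.      0.      1.    ]]
(7, array([0.0004, 0.0003, 0.0193]), array([-0.0004, -0.    , -0.0002]))
```

View pics/s9.png

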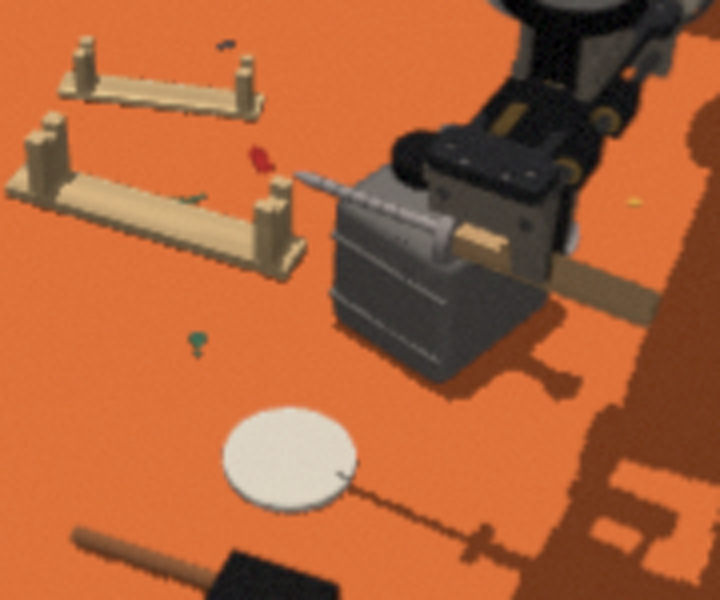

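Emit:
send_rows(
  motion=[
    {"tx": 0.0004,"ty": 0.0003,"tz": 0.0193,"rx": -0.0004,"ry": 0,"rz": -0.0002,"fingers": 0},
    {"tx": 0.0004,"ty": 0.0003,"tz": 0.0193,"rx": -0.0004,"ry": 0,"rz": -0.0002,"fingers": 0},
    {"tx": 0.0004,"ty": 0.0003,"tz": 0.0193,"rx": -0.0004,"ry": 0,"rz": -0.0002,"fingers": 0},
    {"tx": 0.0004,"ty": 0.0003,"tz": 0.0193,"rx": -0.0004,"ry": 0,"rz": -0.0002,"fingers": 0},
    {"tx": 0.0004,"ty": 0.0003,"tz": 0.0193,"rx": -0.0004,"ry": 0,"rz": -0.0002,"fingers": 0},
    {"tx": 0.0004,"ty": 0.0003,"tz": 0.0193,"rx": -0.0004,"ry": 0,"rz": -0.0002,"fingers": 0},
    {"tx": 0.0004,"ty": 0.0003,"tz": 0.0193,"rx": -0.0004,"ry": 0,"rz": -0.0002,"fingers": 0},
    {"tx": 0,"ty": 0,"tz": 0,"rx": 0,"ry": 0,"rz": 0,"fingers": 0},
    {"tx": 0,"ty": 0,"tz": 0,"rx": 0,"ry": 0,"rz": 0,"fingers": 0},
    {"tx": 0,"ty": 0,"tz": 0,"rx": 0,"ry": 0,"rz": 0,"fingers": 0},
    {"tx": 0,"ty": 0,"tz": 0,"rx": 0,"ry": 0,"rz": 0,"fingers": 0},
    {"tx": 0,"ty": 0,"tz": 0,"rx": 0,"ry": 0,"rz": 0,"fingers": 0},
  ],
  squeeze=50,
)

```text
clock: 14.7
ee_pos: [0.6852, 0.1735, 0.0956]
ee_rot: [2.314, 2.121, 0.003]
force: [-0.3, -0.0, -1.5]
finger_gap: 0.162
```

Run:
```python
from h import *
np.set_printoptions(precision=4,suppress=True)
A=now();R=A[:3,:3];g=A[:3,3]-R[:,2]*.0187;tip=g-.158*R[:,0];col=g-.058*R[:,0];print(sense()["clock"],A[:3,3],g,tip,sense()["joint_velocities"],sense()["finger_gap"])
s=cam("scene");crop(s,200,150,360,280,4.5,"pics/s10.png");d=cam("side");crop(d,150,120,330,250,4,"pics/d10.png")
print("pred",(proj(s,tip)-[200,150])*4.5,(proj(s,col)-[200,150])*4.5,(proj(d,tip)-[150,120])*4,(proj(d,col)-[150,120])*4)
```

```text
14.7 [0.6852 0.1735 0.0956] [0.6851 0.1735 0.1143] [0.6714 0.0161 0.1144] [ 0.0015  0.0081  0.0045  0.0007 -0.0007  0.0001] 0.16192551396867105
pred [241.8564 293.4746] [400.111  359.8184] [324.5833 243.2487] [228.8891 296.0234]
```

View pics/s10.png

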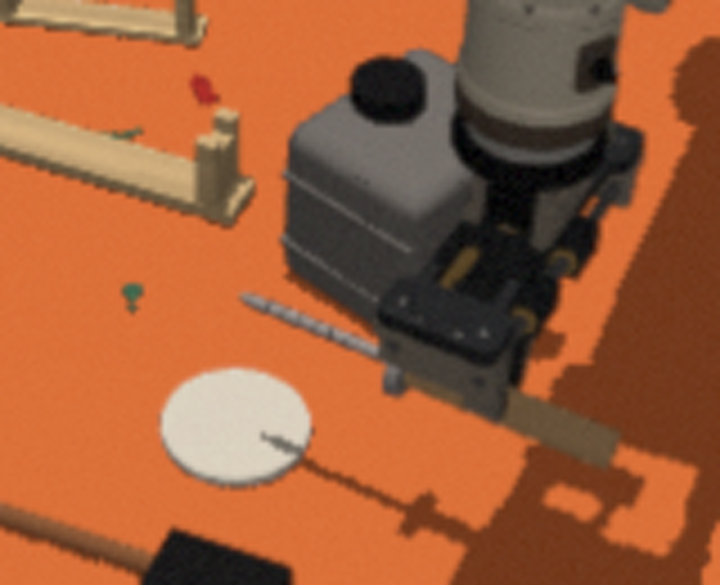

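View pics/d10.png

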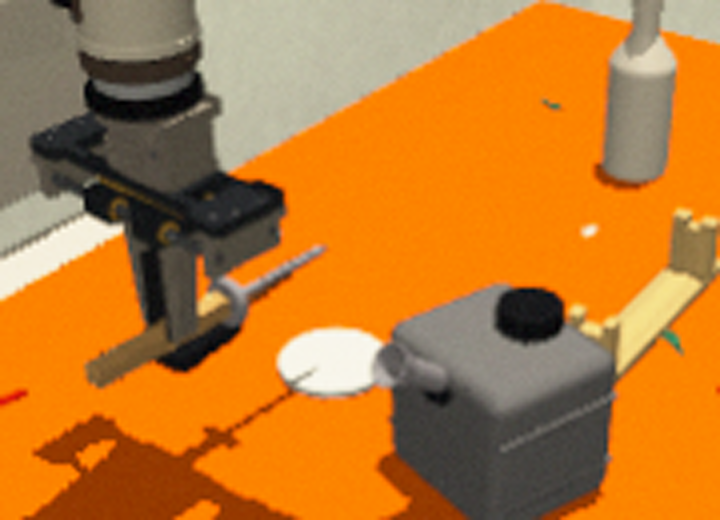

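Run:
```python
from h import *
s=cam("scene");d=cam("side")
X,e=tri((s,200+242/4.5,150+298/4.5),(d,150+322/4,120+248/4));print("tip",X,e,"horiz off tile",np.hypot(X[0]-.6695,X[1]-.016),"above",X[2]-.008)
S=sense();print(S["clock"],S["finger_gap"],S["joint_velocities"])
print(sign_off())
```

```text
tip [0.67236147 0.01724476 0.11114097] [0.9, 0.9] horiz off tile 0.003120483877521539 above 0.10314097091783617
14.9 0.16258895555584035 [ 0.00126548  0.00511029  0.00325898  0.00149507 -0.00224075 -0.00025277]
the job is handed in; nothing more can be done
None
```

The job is handed in: I took the gauge from the larger rest, pushed it down the tube until its collar stopped on the mouth, drew it right out, and am holding it level over the tile. `sign_off()` gave no verdict. The clock read 14.9 s of the 51 s allowed.

**Collar on the mouth:** the rod met a hard stop at about 20 N along the tube and moved no further as the push increased. At the stop the grip was 58.2 mm from the mouth. The handle end in the wrist picture put the collar 58.3 mm from the grip, so the two agree and the collar was seated. That is 3 mm more than the 55 mm described, because I gripped the handle slightly further back.

**Final hold:** triangulated from two cameras, the tip is about 3 mm from the tile's centre seen from above and 103 mm above it. The arm is still, with the gripper shut on the handle.

**Small disagreements:**
- **Tip height:** in both pictures the tip lies about 1 pixel (roughly 3 mm) lower than the arm's reading predicts, a tilt of about 1°.
- **Pose readings:** the arm's pose readings wandered 1–2 mm while I lined up with the tube, so I used the pictures for that.

I did not measure the bottle, jar or brush again at the end. The arm stayed well clear of them, and the force readings showed no contact except at the tube.

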